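# Find the crossed stopper on two food flasks

## Robot

A 6-joint arm with a two-finger parallel gripper is mounted at the origin on the work surface. World frame = base frame: x ahead of the robot, y to its left, z up, the work surface at z = 0. Lengths are in mm, angles in rad, forces in N, time in s.
With the tool pointing down it reaches from about 350 to 975 mm from the base axis. Payload 7.1 kg.
Tool frame: the origin (TCP) lies midway between the tips of the shut fingers; the grasp point (between the pads) lies 19 mm behind it; z points along the fingers, y is the line along which they close (so a half turn about z gives the same grasp; the last joint's range is limited). The gripper opens to 88 mm and grips with 3 to 60 N. Pads are 20 mm wide; open, the fingers measure 115 mm over their backs; the gripper's body (75 mm by 178 mm) begins 61 mm behind the grasp point.
Start: joints at [-1.211, 0.423, 1.63, -0, 1.089, -0.019], TCP at [231.145, -580.669, 222.675] pointing down, gripper open.
Joint ranges: [-3, 3], [-0.9, 2.11], [0.09, 2.58], [-1.31, 4.45], [0.11, 2.69], [-2.54, 2.54]. Speed limits (rad/s): [2.39, 2.39, 3.01, 3.14, 3.14, 3.14].

## Interface

Orientations are given as a rotation vector (axis times angle).
In Python, from workcell import status, eyes, ticket gives the robot as it stands.
- The arm moves only by the shell command python3 -m jog 'ROWS' [OPENING]. ROWS is a JSON list of rows, 1 to 5 of them, each of 6 numbers: dx, dy, dz in mm, then a rotation vector rx, ry, rz in rad; each row shifts and turns the commanded pose from where the row before left it, along the tool's axes as they then stand; what a row does not reach is not made up. A row lasts 1/12 s, in which the tool goes at most 41.7 mm and 0.125 rad, less where a joint would pass 70% of its speed; a pose out of reach is approached as far as the arm can. OPENING is the finger opening in mm, set as the command begins (- or left out keeps the last). The fingers move at their own pace and stop on an object; the grip force is fixed at half the most. Time passes only in rows, so rows that do not move let the fingers close. It prints the time, the measured TCP pose, the force, the opening and the grip force at its end.
- status.get_obs(): the state, without advancing time (a new reading comes with each control period).
- eyes.get_image(name): name is "scene" or "top" or "wrist"; returns a dict with "img" (420x560x3 uint8, red, green, blue), "range_z" (420x560 float32, mm along the optical axis (not along the pixel's ray), 0 where there is no reading), "fx", "fy", "cx", "cy" (pixels), "k1" (the pictures are not rectified: a ray, as slopes to the right and down, at radius r is drawn at 1 + k1 r^2 times it, then the intrinsics apply), "R" (3x3) and "t" (3): a world point X has camera coordinates R X + t. Camera axes: x right, y down, z forward; pixel columns grow to the right and rows downward; lengths in mm; the calibration is good to about 2 mm. A picture is of the moment at which its call begins.
- ticket.close_job(): hands the job in; it is judged then, once.
The state is a dict: "t": time; "qpos": joint angles; "qvel": joint speeds; "joint_torque": joint torques, N m; "ee_pos": TCP position; "orientation": TCP orientation; "ft_force": force on the tool from outside, world axes, zero at the start; "moment": the same for the moment, N m; "width": finger opening in mm; "grasp_force": force on a finger pad.
Only numpy, scipy, OpenCV 4.12 (cv2) and the standard library are available. Lean on these libraries where they do the work, as an engineer would, in place of code of your own. Each camera call takes 0.05 s, during which the arm holds its last target. There are 200 camera calls.

## Task

Both flasks on the market stall have their screw stoppers just started, but one of the two is cross-threaded. Turn the stoppers in (clockwise) gently until you find the one that pushes back early, stop there without forcing it, and wind that stopper all the way back out to its end stop; only then screw the other, sound stopper fully home. Never twist a flask hard in its rubber ring, leave the mug, jar and tape measure alone, and let go of everything at the end.

Things in the scene. Friction and masses are not known exactly. Their poses are not given: they have to be found in the camera images.
- rack: Low plywood rack, 150 x 340 mm, rim 35 mm high, fixed to the table; origin at the centre of its underside, long side along its y axis. The two identical flasks stand 85 mm to either side of the centre: left at +y, right at -y. Which one is crossed changes from run to run and cannot be seen.
- left_grip (a point): Centre of the orange grip bar on the left stopper, on the screw axis, z up. Bar 60 mm long (x axis), 14 mm thick (y), 32 mm tall (16 mm above and below this point), standing on a black cap of 72 mm diameter. Pinch it across its thickness from above. It turns with the stopper and sinks 2.4 mm per rad: 172 mm above the table when out, 166 mm home; the red neck below the cap shows less as it sinks.
- right_grip (a point): Centre of the orange grip bar on the right stopper, on the screw axis, z up. Bar 60 mm long (x axis), 14 mm thick (y), 32 mm tall (16 mm above and below this point), standing on a black cap of 72 mm diameter. Pinch it across its thickness from above. It turns with the stopper and sinks 2.4 mm per rad: 172 mm above the table when out, 166 mm home; the red neck below the cap shows less as it sinks.
- stopper_left (a joint): Stopper of the left flask, rad: 0 = wound fully out (end stop), 2.5 = fully home (end stop); grows clockwise seen from above; starts between 0.5 and 0.9. Turning freely takes 0.03 to 0.06 N m. A sound one runs freely to 2.5; a crossed one binds at about 1.2 and from there, as at the end stops, turning the grip further only twists the flask in its rubber ring.
- stopper_right (a joint): Stopper of the right flask, rad: 0 = wound fully out (end stop), 2.5 = fully home (end stop); grows clockwise seen from above; starts between 0.5 and 0.9. Turning freely takes 0.03 to 0.06 N m. A sound one runs freely to 2.5; a crossed one binds at about 1.2 and from there, as at the end stops, turning the grip further only twists the flask in its rubber ring.
- flask_left (a joint): Twist of the left steel flask (80 mm diameter, 100 mm tall, green band) in its rubber ring, rad, positive clockwise from above, 0 at rest; a spring of 1.2 N m per rad, so it shows the torque put on the stopper. Up to 0.2 is gentle; 0.45 either way is forced and ruins the thread.
- flask_right (a joint): Twist of the right steel flask (80 mm diameter, 100 mm tall, green band) in its rubber ring, rad, positive clockwise from above, 0 at rest; a spring of 1.2 N m per rad, so it shows the torque put on the stopper. Up to 0.2 is gentle; 0.45 either way is forced and ruins the thread.
- mug: Blue ceramic mug, 76 mm diameter, 85 mm tall, standing loose beyond the rack; origin under its centre.
- pill_jar: Amber glass jar with a white cap, 52 mm diameter, 75 mm tall, standing loose beyond the rack; origin under its centre.
- tape_measure: Yellow tape measure, 55 x 85 x 30 mm, lying loose beside the left end of the rack; origin under its centre.
Not all that is in view belongs to the job. Of the things that look like the pill_jar, the smallest one is meant. There is more than one size of the mug; the job needs the middle-sized.

How it is judged:
By the outcome, as a careful person would: the job done as asked, in the order asked, and still so for the second after the job is handed in, with the robot touching nothing.
It also fails if it takes over 69 s, if anything falls off the work surface, if the arm or the gripper's body presses on something with over 40 N, if the wrist force passes 120 N, or if a joint passes its speed limit or range.

## Working session

There is one attempt and no reset: what is moved stays moved. The work goes in short steps, Python scripts to look and compute and a shell command to move; the robot and the scene stay as the last step left them, time stands still between calls to the robot, and variables do not carry over. Pictures are saved under pics/ and viewed, at most 10 in all, crops included, and the job is handed in when it is done.

```bash
mkdir -p pics; ls; cat > h.py <<'E'
import numpy as np, cv2
from workcell import status, eyes
def cap(n,f=None):
    d=eyes.get_image(n)
    if f: cv2.imwrite('pics/'+f,d['img'][:,:,::-1])
    return d
def world(d,mask=None):
    """world xyz for every pixel (HxWx3)"""
    K=np.array([[d['fx'],0,d['cx']],[0,d['fy'],d['cy']],[0,0,1.]])
    h,w=d['range_z'].shape
    u,v=np.meshgrid(np.arange(w),np.arange(h))
    p=np.stack([u,v],-1).reshape(-1,1,2).astype(np.float64)
    s=cv2.undistortPoints(p,K,np.array([d['k1'],0,0,0.])).reshape(h,w,2)
    z=d['range_z'][...,None]
    c=np.concatenate([s*z,z],-1)
    return (c-np.array(d['t']))@np.array(d['R'])
E
python3 - <<'E'
from h import *
d=cap('top','top0.png'); e=cap('scene','scene0.png')
o=status.get_obs(); print(o)
for x in (d,e): print(np.array(x['R']).round(2),np.array(x['t']).round(0))
E
```

```text
pics
{'t': 0.1, 'qpos': array([-1.21101951e+00,  4.23808187e-01,  1.63054238e+00, -6.27394574e-07,
        1.08856594e+00, -1.90139237e-02]), 'qvel': array([-1.39728428e-03, -1.83330060e-03, -1.80598124e-03,  6.84595230e-04,
       -5.81041718e-05,  7.19709085e-05]), 'joint_torque': array([-1.79468634e-04, -5.45611131e+01, -2.74325323e+01,  6.45568315e-02,
        1.88482093e-02, -1.61306122e-05]), 'ee_pos': array([ 230.97797598, -580.26126161,  221.98005932]), 'orientation': array([-3.08413410e+00, -5.91207122e-01,  3.53310658e-04]), 'ft_force': array([-1.01711847,  0.39923034,  0.27908114]), 'moment': array([-0.00589633,  0.04108124,  0.01477403]), 'grasp_force': 0.0, 'width': 88.01872524779989}
[[ 0.   -1.    0.03]
 [-0.99 -0.01 -0.14]
 [ 0.14 -0.03 -0.99]] [  23.  668. 1082.]
[[-0.78  0.62  0.01]
 [ 0.54  0.68 -0.49]
 [-0.32 -0.38 -0.87]] [ 463. -319. 1257.]
```

View pics/top0.png

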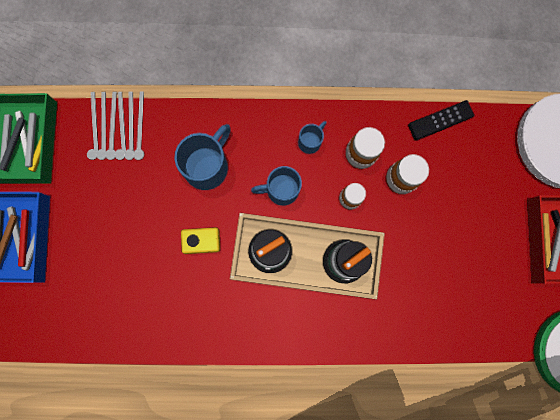

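View pics/scene0.png

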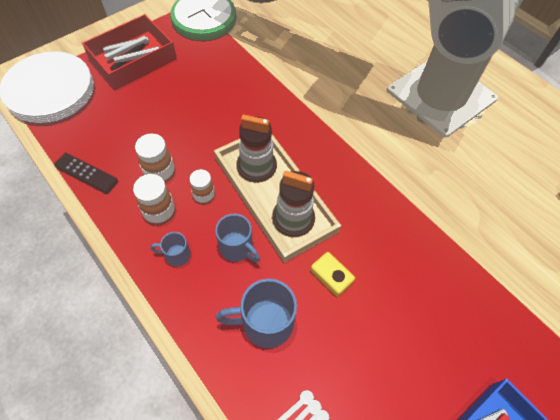

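The top view shows the left stopper at about (270,247) and the right one at (357,258), both with orange bars. The middle-sized mug is at (284,185), the small jar at (352,195) and the tape measure at (200,240).

```bash
cat >> h.py <<'E'
def bars(d):
    hsv=cv2.cvtColor(d['img'],cv2.COLOR_RGB2HSV)
    W=world(d)
    m=(hsv[...,0]>5)&(hsv[...,0]<16)&(hsv[...,1]>190)&(hsv[...,2]>120)&(W[...,2]>140)&(W[...,2]<210)
    n,l,s,c=cv2.connectedComponentsWithStats(m.astype(np.uint8))
    out=[]
    for i in range(1,n):
        if s[i,4]<40: continue
        P=W[l==i]; zt=np.percentile(P[:,2],90); T=P[abs(P[:,2]-zt)<5]
        (cx,cy),wh,a=cv2.minAreaRect(T[:,:2].astype(np.float32))
        ev,V=np.linalg.eigh(np.cov(T[:,:2].T)); ax=V[:,1]
        out.append((c[i].round(0),len(T),np.round([cx,cy,*T.mean(0),*wh],1),'yaw %.3f'%np.arctan(ax[1]/ax[0])))
    return sorted(out,key=lambda o:-o[2][1])
E
python3 - <<'E'
from h import *
for n in ('top','scene'):
    d=cap(n); print(n,*bars(d),sep='\n')
d=cap('top');W=world(d)
# rack from rim: low saturation wood at z 25..40
hsv=cv2.cvtColor(d['img'],cv2.COLOR_RGB2HSV)
m=(W[...,2]>25)&(W[...,2]<45)&(W[...,1]<150)&(hsv[...,0]>8)&(hsv[...,0]<25)
m[:200]=0;m[305:]=0;m[:,:228]=0;m[:,392:]=0
r=cv2.minAreaRect(W[m][:,:2].astype(np.float32));print(m.sum(),r)
E
```

```text
top
(array([271., 245.]), 165, array([574.6,  49.4, 576. ,  47.1, 186.3,  12.9,  58.5]), 'yaw -1.025')
(array([358., 257.]), 163, array([ 551.7, -117.4,  553.2, -119.3,  186.6,   13.2,   57.2]), 'yaw -0.956')
scene
2006 ((592.7476196289062, -38.20967102050781), (328.7456359863281, 209.72344970703125), 82.32283782958984)
```

```bash
cat >> h.py <<'E'
def tool(x=None,y=None,yaw=None):
    """print pose; if given, how far to go in tool axes and rz (cw+) to align tool x with bar yaw"""
    from scipy.spatial.transform import Rotation as Ro
    o=status.get_obs(); R=Ro.from_rotvec(o['orientation']).as_matrix()
    psi=np.arctan2(R[1,0],R[0,0]); p=o['ee_pos']
    print('t%.2f'%o['t'],'p',p.round(1),'psi %.3f'%psi,'tilt',R[:2,2].round(3),'q6 %.2f'%o['qpos'][5],'F',o['ft_force'].round(1),'Mz %.3f'%o['moment'][2],'w %.1f'%o['width'],'g %.1f'%o['grasp_force'])
    if x is not None:
        print('tool dxyz',(R.T@np.array([x-p[0],y-p[1],0])).round(1))
    if yaw is not None: print('rz', round((psi-yaw+np.pi/2)%np.pi-np.pi/2,3), 'other +-pi')
E
R='[31.3,-20.7,0,0,0,0]'
python3 -m jog '[[31,-20.7,-4,0,0,0],[31,-20.7,-4,0,0,0],[31,-20.7,-4,0,0,0],[31,-20.7,-4,0,0,0],[31,-20.7,-4,0,0,0]]'
python3 -m jog '[[31,-20.7,0,0,0,0],[31,-20.7,0,0,0,0],[31,-20.7,0,0,0,0],[31,-20.7,0,0,0,0],[31,-20.7,0,0,0,0]]'
python3 -m jog '[[31,-20.7,0,0,0,0],[31,-20.7,0,0,0,0],[31,-20.7,0,0,0,0],[31,-20.7,0,0,0,0],[31,-20.7,0,0,0,0]]'
python3 -m jog '[[0,0,0,0,0,-0.12],[0,0,0,0,0,-0.12],[0,0,0,0,0,-0.12],[0,0,0,0,0,-0.12],[0,0,0,0,0,-0.12]]'
python3 -m jog '[[0,0,0,0,0,-0.12],[0,0,0,0,0,-0.12],[0,0,0,0,0,-0.12],[0,0,0,0,0,-0.12],[0,0,0,0,0,-0.12]]'
python3 -m jog '[[0,0,0,0,0,-0.12],[0,0,0,0,0,-0.12],[0,0,0,0,0,-0.12],[0,0,0,0,0,-0.12],[0,0,0,0,0,-0.12]]'
python3 - <<'E'
from h import *
tool(551.7,-117.4,-.956)
d=cap('wrist','w1.png'); print(*bars(d),sep='\n')
d=cap('top'); print(*bars(d),sep='\n')
tool()
E
```

```text
t: 0.67
ee_pos: [337.4, -425.7, 242.8]
orientation: [-3.085, -0.591, 0.0]
ft_force: [1.0, 0.6, 0.2]
width: 87.6
grasp_force: 0.0
t: 1.08
ee_pos: [443.3, -272.1, 242.8]
orientation: [3.085, 0.591, 0.0]
ft_force: [1.0, -0.1, -0.3]
width: 88.0
grasp_force: 0.0
t: 1.5
ee_pos: [549.1, -118.5, 242.8]
orientation: [3.085, 0.592, 0.0]
ft_force: [1.5, 0.0, -0.2]
width: 87.8
grasp_force: 0.0
t: 1.92
ee_pos: [548.3, -119.9, 242.5]
orientation: [-2.768, -1.486, 0.0]
ft_force: [-0.1, 0.1, 0.4]
width: 87.7
grasp_force: 0.0
t: 2.33
ee_pos: [548.3, -120.2, 242.6]
orientation: [-2.206, -2.237, 0.0]
ft_force: [0.2, 0.1, 0.2]
width: 87.8
grasp_force: 0.0
t: 2.75
ee_pos: [548.3, -120.2, 242.6]
orientation: [-1.446, -2.789, -0.0]
ft_force: [-0.2, 0.5, 0.5]
width: 88.0
grasp_force: 0.0
t2.75 p [ 548.3 -120.2  242.6] psi 2.185 tilt [-0.  0.] q6 -0.85 F [-0.2  0.5  0.5] Mz 0.051 w 88.0 g 0.0
tool dxyz [ 0.3  4.4 -0. ]
rz -0.001 other +-pi
(array([443.,  55.]), 691, array([573.1,  48.2, 570.5,  47.3, 183.6,  14.8,  58.8]), 'yaw -1.010')
(array([282., 223.]), 1075, array([ 550.9, -119.3,  551.3, -119.8,  184.9,   13. ,   59.1]), 'yaw -0.932')
(array([271., 245.]), 166, array([574.5,  49.7, 576. ,  47.2, 186.1,  12.8,  57.9]), 'yaw -1.014')
t2.85 p [ 548.3 -120.2  242.6] psi 2.180 tilt [-0.  0.] q6 -0.85 F [-0.7 -0.2  0.5] Mz -0.034 w 88.1 g 0.0
```

```bash
python3 -m jog '[[-1,2.6,16,0,0,-0.026],[0,0,20,0,0,0],[0,0,20,0,0,0],[0,0,20,0,0,0],[0,0,8,0,0,0]]'
python3 -m jog '[[0,0,0,0,0,0],[0,0,0,0,0,0],[0,0,0,0,0,0],[0,0,0,0,0,0],[0,0,0,0,0,0]]' 8
python3 -m jog '[[0,0,0,0,0,0],[0,0,0,0,0,0],[0,0,0,0,0,0],[0,0,0,0,0,0],[0,0,0,0,0,0]]'
python3 -c "from h import *;tool()"
```

```text
t: 3.27
ee_pos: [549.6, -119.2, 156.2]
orientation: [-1.422, -2.797, 0.001]
ft_force: [-0.4, 0.7, -0.1]
width: 87.4
grasp_force: 0.0
t: 3.68
ee_pos: [551.7, -119.7, 159.8]
orientation: [1.418, 2.801, 0.001]
ft_force: [-0.3, -0.4, 0.6]
width: 58.2
grasp_force: 0.0
t: 4.1
ee_pos: [551.0, -119.6, 158.7]
orientation: [-1.418, -2.803, 0.0]
ft_force: [0.5, 0.6, -0.0]
width: 24.5
grasp_force: 0.0
t4.10 p [ 551.  -119.6  158.7] psi 2.205 tilt [-0.  0.] q6 -0.87 F [ 0.5  0.6 -0. ] Mz 0.033 w 24.5 g 0.0
```

```bash
python3 - <<'E'
from h import *
d=cap('scene'); im=cv2.resize(d['img'][90:270,180:360],(600,600),interpolation=cv2.INTER_CUBIC); cv2.imwrite('pics/s1.png',im[:,:,::-1])
tool()
E
```

```text
t4.15 p [ 551.  -119.6  158.7] psi 2.205 tilt [-0.  0.] q6 -0.87 F [-0.3 -0.3 -0.5] Mz 0.005 w 20.6 g 0.0
```

View pics/s1.png

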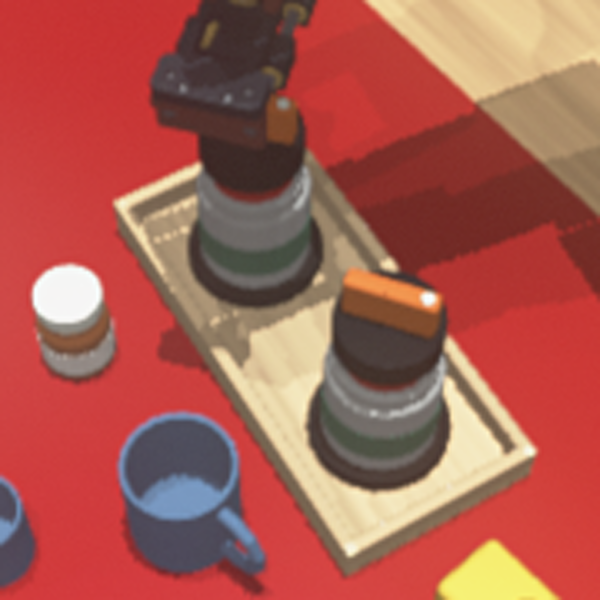

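The crop shows the fingers over the right bar (around (220,110)) and still closing. The left stopper at (390,310) is untouched.

```bash
python3 -m jog '[[0,0,0,0,0,0],[0,0,0,0,0,0],[0,0,0,0,0,0],[0,0,0,0,0,0]]' |tail -3; cat > m.py <<'E'
from h import *
M=[]
for i in range(3):
    M.append(status.get_obs()['moment'][2]); cap('wrist')
M.append(status.get_obs()['moment'][2])
tool(); print('Mz avg %.3f'%np.mean(M))
E
python3 m.py
python3 -m jog '[[0,0,0.1,0,0,0.05],[0,0,0.1,0,0,0.05],[0,0,0.1,0,0,0.05],[0,0,0,0,0,0]]' >/dev/null; python3 m.py
python3 -m jog '[[0,0,0.1,0,0,0.05],[0,0,0,0,0,0]]' >/dev/null; python3 m.py
```

```text
ft_force: [3.4, 4.0, -0.4]
width: 13.7
grasp_force: 30.0
t4.63 p [ 552.  -118.9  158.8] psi 2.205 tilt [0.002 0.001] q6 -0.87 F [ 3.3  3.4 -1. ] Mz 0.007 w 14.0 g 30.0
Mz avg -0.006
t5.12 p [ 552.  -118.9  158.5] psi 2.055 tilt [0.002 0.001] q6 -0.72 F [ 4.1  4.4 -0.8] Mz 0.039 w 13.6 g 30.0
Mz avg 0.039
t5.43 p [ 552.  -118.9  158.4] psi 2.005 tilt [0.002 0.001] q6 -0.67 F [ 3.5  4.1 -1.3] Mz 0.032 w 13.9 g 30.0
Mz avg 0.012
```

```bash
for k in 1; do
python3 -m jog '[[0,0,0.12,0,0,0.05],[0,0,0,0,0,0]]' >/dev/null; python3 m.py
python3 -m jog '[[0,0,0.12,0,0,0.05],[0,0,0,0,0,0]]' >/dev/null; python3 m.py; done
```

```text
t5.75 p [ 552.  -118.9  158.3] psi 1.955 tilt [0.002 0.001] q6 -0.62 F [ 3.   3.4 -1.2] Mz 0.061 w 13.7 g 30.0
Mz avg 0.057
t6.07 p [ 552.  -118.9  158.1] psi 1.905 tilt [0.002 0.001] q6 -0.57 F [ 3.9  3.8 -1.8] Mz 0.013 w 14.3 g 30.0
Mz avg 0.033
```

```bash
python3 -m jog '[[0,0,0.12,0,0,0.05],[0,0,0,0,0,0]]' >/dev/null; python3 m.py
```

```text
t6.38 p [ 552.  -118.9  158. ] psi 1.855 tilt [0.002 0.001] q6 -0.52 F [ 3.4  4.9 -1.5] Mz 0.025 w 14.2 g 30.0
Mz avg 0.032
```

```bash
python3 -m jog '[[0,0,0.12,0,0,0.05],[0,0,0,0,0,0]]' >/dev/null; python3 m.py
```

```text
t6.70 p [ 552.  -118.9  157.9] psi 1.805 tilt [0.002 0.001] q6 -0.47 F [ 3.7  4.1 -1.5] Mz 0.074 w 13.5 g 30.0
Mz avg 0.051
```

```bash
python3 -m jog '[[0,0,0.12,0,0,0.05],[0,0,0,0,0,0]]' >/dev/null; python3 m.py; python3 -m jog '[[0,0,0.12,0,0,0.05],[0,0,0,0,0,0]]' >/dev/null; python3 m.py
```

```text
t7.02 p [ 552.  -118.9  157.8] psi 1.755 tilt [0.002 0.001] q6 -0.42 F [ 3.   3.6 -0.1] Mz 0.076 w 13.8 g 30.0
Mz avg 0.085
t7.33 p [ 552.  -118.9  157.8] psi 1.705 tilt [0.002 0.001] q6 -0.37 F [ 2.9  4.5 -0.2] Mz 0.090 w 14.0 g 30.0
Mz avg 0.065
```

```bash
python3 -m jog '[[0,0,0.12,0,0,0.05],[0,0,0,0,0,0]]' >/dev/null; python3 m.py
```

```text
t7.65 p [ 552.1 -118.9  157.7] psi 1.655 tilt [0.002 0.001] q6 -0.32 F [3.4 4.2 0.5] Mz 0.075 w 13.9 g 30.0
Mz avg 0.101
```

```bash
python3 -m jog '[[0,0,0.12,0,0,0.05],[0,0,0,0,0,0]]' >/dev/null; python3 m.py
```

```text
t7.97 p [ 552.1 -118.9  157.7] psi 1.605 tilt [0.002 0.001] q6 -0.27 F [2.9 5.  1. ] Mz 0.144 w 13.8 g 30.0
Mz avg 0.163
```

```bash
python3 -m jog '[[0,0,0,0,0,0.03],[0,0,0,0,0,0]]' >/dev/null; python3 m.py; python3 m.py
```

```text
t8.28 p [ 552.1 -118.8  157.7] psi 1.575 tilt [0.002 0.001] q6 -0.24 F [2.7 4.1 1.8] Mz 0.222 w 14.0 g 30.0
Mz avg 0.166
t8.43 p [ 552.1 -118.8  157.7] psi 1.575 tilt [0.002 0.001] q6 -0.24 F [3.4 2.9 1.2] Mz 0.179 w 13.6 g 30.0
Mz avg 0.171
```

Torque keeps climbing (about 0.17 N m against about 0.035 running free) and the stopper has stopped sinking, so the right one is crossed. Next I wind it out.

```bash
python3 -m jog '[[0,0,0,0,0,-0.1],[0,0,-0.1,0,0,-0.1],[0,0,-0.24,0,0,-0.1],[0,0,-0.24,0,0,-0.1],[0,0,0,0,0,0]]' >/dev/null; python3 m.py; python3 -m jog '[[0,0,-0.24,0,0,-0.1],[0,0,-0.24,0,0,-0.1],[0,0,-0.24,0,0,-0.1],[0,0,0,0,0,0]]' >/dev/null; python3 m.py;
python3 -m jog '[[0,0,-0.24,0,0,-0.1],[0,0,-0.24,0,0,-0.1],[0,0,-0.24,0,0,-0.1],[0,0,0,0,0,0]]' >/dev/null; python3 m.py;
```

```text
t9.00 p [ 552.  -118.9  158.2] psi 1.975 tilt [0.002 0.001] q6 -0.64 F [ 3.3  3.4 -0.3] Mz 0.003 w 14.0 g 30.0
Mz avg -0.011
t9.48 p [ 552.  -118.9  158.9] psi 2.273 tilt [0.002 0.001] q6 -0.94 F [3.7 4.2 0.6] Mz -0.020 w 13.8 g 30.0
Mz avg -0.029
t9.97 p [ 552.  -119.   159.6] psi 2.573 tilt [0.002 0.001] q6 -1.24 F [ 3.   4.2 -0.4] Mz -0.067 w 13.5 g 30.0
Mz avg -0.040
```

```bash
python3 -m jog '[[0,0,-0.24,0,0,-0.1],[0,0,0,0,0,0]]' >/dev/null; python3 m.py;python3 -m jog '[[0,0,-0.12,0,0,-0.05],[0,0,0,0,0,0]]' >/dev/null; python3 m.py
```

```text
t10.28 p [ 552.  -119.   159.9] psi 2.673 tilt [0.002 0.001] q6 -1.34 F [2.8 4.2 0.2] Mz -0.075 w 14.2 g 30.0
Mz avg -0.060
t10.60 p [ 552.  -119.   159.9] psi 2.723 tilt [0.002 0.001] q6 -1.39 F [ 3.6  4.  -0.2] Mz -0.048 w 13.7 g 30.0
Mz avg -0.043
```

```bash
python3 -m jog '[[0,0,-0.12,0,0,-0.05],[0,0,0,0,0,0]]' >/dev/null; python3 m.py
```

```text
t10.92 p [ 552.  -119.1  160.1] psi 2.773 tilt [0.002 0.001] q6 -1.44 F [3.4 4.6 0.3] Mz -0.033 w 14.1 g 30.0
Mz avg -0.048
```

```bash
python3 -m jog '[[0,0,-0.12,0,0,-0.05],[0,0,0,0,0,0]]' >/dev/null; python3 m.py;python3 -m jog '[[0,0,-0.12,0,0,-0.05],[0,0,0,0,0,0]]' >/dev/null; python3 m.py
```

```text
t11.23 p [ 552.  -119.   160.2] psi 2.823 tilt [0.002 0.001] q6 -1.49 F [2.9 3.4 0.3] Mz -0.067 w 13.6 g 30.0
Mz avg -0.032
t11.55 p [ 551.9 -119.   160.3] psi 2.873 tilt [0.002 0.001] q6 -1.54 F [ 3.   2.5 -0.3] Mz -0.059 w 14.3 g 30.0
Mz avg -0.043
```

```bash
python3 -m jog '[[0,0,-0.12,0,0,-0.05],[0,0,0,0,0,0]]' >/dev/null; python3 m.py
```

```text
t11.87 p [ 552.  -119.   160.4] psi 2.923 tilt [0.002 0.001] q6 -1.59 F [3.4 3.2 0.4] Mz -0.063 w 13.9 g 30.0
Mz avg -0.064
```

```bash
python3 -m jog '[[0,0,-0.12,0,0,-0.05],[0,0,0,0,0,0]]' >/dev/null; python3 m.py
```

```text
t12.18 p [ 551.9 -119.   160.5] psi 2.973 tilt [0.002 0.001] q6 -1.64 F [2.8 4.  0.1] Mz -0.036 w 13.9 g 30.0
Mz avg -0.031
```

```bash
python3 -m jog '[[0,0,-0.12,0,0,-0.05],[0,0,0,0,0,0]]' >/dev/null; python3 m.py
```

```text
t12.50 p [ 552.  -119.1  160.7] psi 3.023 tilt [0.002 0.001] q6 -1.69 F [ 3.6  4.1 -0.1] Mz -0.031 w 14.1 g 30.0
Mz avg -0.043
```

```bash
python3 -m jog '[[0,0,-0.12,0,0,-0.05],[0,0,0,0,0,0]]' >/dev/null; python3 m.py
```

```text
t12.82 p [ 552.  -119.1  160.7] psi 3.073 tilt [0.002 0.001] q6 -1.74 F [ 4.8  3.2 -1.4] Mz -0.014 w 13.9 g 30.0
Mz avg -0.037
```

```bash
python3 -m jog '[[0,0,-0.12,0,0,-0.05],[0,0,0,0,0,0]]' >/dev/null; python3 m.py
```

```text
t13.13 p [ 551.9 -119.1  160.7] psi 3.122 tilt [0.002 0.001] q6 -1.79 F [ 3.7  4.  -1.9] Mz -0.131 w 14.1 g 30.0
Mz avg -0.143
```

```bash
python3 -m jog '[[0,0,0,0,0,-0.03],[0,0,0,0,0,0]]' >/dev/null; python3 m.py
```

```text
t13.45 p [ 551.9 -119.1  160.7] psi -3.131 tilt [0.002 0.001] q6 -1.82 F [ 4.   4.3 -1.7] Mz -0.202 w 14.0 g 30.0
Mz avg -0.177
```

```bash
python3 -m jog '[[0,0,0,0,0,0.07],[0,0,0,0,0,0.07],[0,0,0,0,0,0]]' >/dev/null; python3 m.py
python3 -m jog '[[0,0,0,0,0,0],[0,0,0,0,0,0],[0,0,0,0,0,0],[0,0,0,0,0,0],[0,0,0,0,0,0]]' 88 >/dev/null
python3 -m jog '[[0,0,-2,0,0,0],[0,0,-20,0,0,0],[0,0,-20,0,0,0],[0,0,-20,0,0,0],[0,0,-20,0,0,0]]' 
python3 - <<'E'
from h import *
d=cap('wrist','w2.png'); print(*bars(d),sep='\n')
tool(574,49,-1.012)
E
```

```text
t13.85 p [ 552.  -119.1  160.7] psi 3.013 tilt [0.002 0.001] q6 -1.68 F [ 4.4  4.1 -1.3] Mz -0.017 w 13.9 g 30.0
Mz avg -0.022
t: 14.68
ee_pos: [550.9, -119.6, 243.6]
orientation: [-0.199, -3.135, 0.0]
ft_force: [-0.1, -1.5, 0.1]
width: 77.1
grasp_force: 0.0
(array([474., 218.]), 515, array([573.3,  47.7, 570.9,  43.4, 182.7,  14.8,  58.5]), 'yaw -0.960')
(array([278., 224.]), 1101, array([ 550.5, -119.5,  551.7, -119.6,  186.8,   13.8,   58.4]), 'yaw -0.124')
t14.73 p [ 553.  -120.1  247.8] psi 3.015 tilt [ 0.006 -0.001] q6 -1.68 F [ 1.3 -0.5  2. ] Mz -0.003 w 81.1 g 0.0
tool dxyz [ 6.000e-01  1.704e+02 -1.000e-01]
rz 0.885 other +-pi
```

```bash
python3 -m jog '[[0,34,0,0,0,0],[0,34,0,0,0,0],[0,34,0,0,0,0],[0,34,0,0,0,0],[0,34,0,0,0,0]]' >/dev/null
python3 -m jog '[[0,0,0,0,0,0.11],[0,0,0,0,0,0.11],[0,0,0,0,0,0.11],[0,0,0,0,0,0.11],[0,0,0,0,0,0.11]]' >/dev/null
python3 -m jog '[[0,0,0,0,0,0.11],[0,0,0,0,0,0.11],[0,0,0,0,0,0.11],[0,0,0,0,0,0],[0,0,0,0,0,0]]' >/dev/null
python3 - <<'E'
from h import *
d=cap('wrist','w3.png'); b=bars(d); print(*b,sep='\n')
c=b[0][2]; tool((c[0]+c[2])/2,(c[1]+c[3])/2,float(b[0][3][4:]))
E
```

```text
(array([280., 222.]), 1075, array([573. ,  49.7, 573.4,  49. , 184.7,  13.3,  58.1]), 'yaw -1.019')
(array([179., 355.]), 217, array([ 565.3, -115. ,  564.9, -114.7,  184.4,    4.3,   31.6]), 'yaw -0.140')
t16.03 p [572.5  49.  242.5] psi 2.138 tilt [-0. -0.] q6 -0.50 F [-0.9 -0.5  0. ] Mz 0.009 w 88.0 g 0.0
tool dxyz [-0.1  0.8 -0. ]
rz 0.016 other +-pi
```

```bash
python3 -m jog '[[0,1.6,16,0,0,0.016],[0,0,20,0,0,0],[0,0,20,0,0,0],[0,0,20,0,0,0],[0,0,8,0,0,0]]' >/dev/null
python3 -m jog '[[0,0,0,0,0,0],[0,0,0,0,0,0],[0,0,0,0,0,0],[0,0,0,0,0,0],[0,0,0,0,0,0]]' 8 >/dev/null
python3 -m jog '[[0,0,0,0,0,0],[0,0,0,0,0,0],[0,0,0,0,0,0],[0,0,0,0,0,0],[0,0,0,0,0,0]]' >/dev/null
python3 -m jog '[[0,0,0,0,0,0],[0,0,0,0,0,0],[0,0,0,0,0,0],[0,0,0,0,0,0],[0,0,0,0,0,0]]' >/dev/null
python3 m.py
python3 -m jog '[[0,0,0.24,0,0,0.1],[0,0,0.24,0,0,0.1],[0,0,0,0,0,0]]' >/dev/null
python3 m.py
```

```text
t17.85 p [574.3  50.1 158.7] psi 2.119 tilt [0.001 0.   ] q6 -0.48 F [ 2.4  2.8 -1. ] Mz -0.026 w 13.9 g 30.0
Mz avg 0.015
t18.25 p [574.4  50.2 158.3] psi 1.922 tilt [0.001 0.   ] q6 -0.28 F [ 3.5  4.3 -1.6] Mz 0.073 w 13.7 g 30.0
Mz avg 0.017
```

```bash
python3 -m jog '[[0,0,0.24,0,0,0.1],[0,0,0,0,0,0]]' >/dev/null
python3 m.py;python3 -m jog '[[0,0,0.24,0,0,0.1],[0,0,0,0,0,0]]' >/dev/null
python3 m.py
```

```text
t18.57 p [574.4  50.2 158.1] psi 1.822 tilt [0.001 0.   ] q6 -0.18 F [ 4.5  3.8 -1. ] Mz 0.053 w 14.0 g 30.0
Mz avg 0.031
t18.88 p [574.5  50.2 157.8] psi 1.722 tilt [0.001 0.   ] q6 -0.08 F [ 3.8  4.2 -2.2] Mz -0.003 w 13.6 g 30.0
Mz avg 0.037
```

```bash
python3 -m jog '[[0,0,0.24,0,0,0.1],[0,0,0,0,0,0]]' >/dev/null
python3 m.py
```

```text
t19.20 p [574.6  50.2 157.6] psi 1.622 tilt [0.001 0.   ] q6 0.02 F [ 4.6  3.3 -3.4] Mz 0.074 w 13.6 g 30.0
Mz avg 0.067
```

```bash
python3 -m jog '[[0,0,0.24,0,0,0.1],[0,0,0,0,0,0]]' >/dev/null
python3 m.py
```

```text
t19.52 p [574.6  50.2 157.4] psi 1.522 tilt [0.001 0.   ] q6 0.12 F [ 3.8  3.5 -2.7] Mz 0.012 w 13.7 g 30.0
Mz avg 0.011
```

```bash
python3 -m jog '[[0,0,0.24,0,0,0.1],[0,0,0,0,0,0]]' >/dev/null
python3 m.py
```

```text
t19.83 p [574.7  50.2 157.2] psi 1.422 tilt [0.002 0.   ] q6 0.22 F [ 5.5  3.6 -3. ] Mz 0.038 w 13.5 g 30.0
Mz avg 0.045
```

```bash
python3 -m jog '[[0,0,0.24,0,0,0.1],[0,0,0,0,0,0]]' >/dev/null
python3 m.py
```

```text
t20.15 p [574.8  50.2 156.9] psi 1.322 tilt [0.002 0.   ] q6 0.32 F [ 4.2  3.5 -2.3] Mz 0.030 w 13.9 g 30.0
Mz avg 0.065
```

```bash
python3 -m jog '[[0,0,0.24,0,0,0.1],[0,0,0,0,0,0]]' >/dev/null
python3 m.py
```

```text
t20.47 p [574.8  50.2 156.7] psi 1.222 tilt [0.002 0.   ] q6 0.42 F [ 4.5  3.6 -3. ] Mz 0.059 w 13.8 g 30.0
Mz avg 0.051
```

```bash
python3 -m jog '[[0,0,0.24,0,0,0.1],[0,0,0.24,0,0,0.1],[0,0,0,0,0,0]]' >/dev/null
python3 m.py
```

```text
t20.87 p [574.9  50.1 156.2] psi 1.022 tilt [0.002 0.   ] q6 0.62 F [ 5.9  3.8 -2.6] Mz 0.077 w 13.7 g 30.0
Mz avg 0.057
```

```bash
python3 -m jog '[[0,0,0.24,0,0,0.1],[0,0,0.24,0,0,0.1],[0,0,0.24,0,0,0.1],[0,0,0,0,0,0]]' >/dev/null
python3 m.py
```

```text
t21.35 p [575.1  50.  155.5] psi 0.722 tilt [0.003 0.   ] q6 0.92 F [ 5.1  2.5 -4.1] Mz 0.065 w 13.6 g 30.0
Mz avg 0.051
```

```bash
python3 -m jog '[[0,0,0.24,0,0,0.1],[0,0,0,0,0,0]]' >/dev/null
python3 m.py
```

```text
t21.67 p [575.1  50.  155.3] psi 0.622 tilt [0.003 0.   ] q6 1.02 F [ 5.3  1.6 -3.6] Mz 0.040 w 13.6 g 30.0
Mz avg 0.055
```

```bash
python3 -m jog '[[0,0,0.2,0,0,0.08],[0,0,0,0,0,0]]' >/dev/null
python3 m.py
```

```text
t21.98 p [575.2  49.9 155.1] psi 0.542 tilt [0.003 0.   ] q6 1.10 F [ 5.7  2.4 -4.3] Mz -0.017 w 13.9 g 30.0
Mz avg 0.015
```

```bash
python3 -m jog '[[0,0,0.2,0,0,0.06],[0,0,0,0,0,0]]' >/dev/null
python3 m.py
```

```text
t22.30 p [575.2  49.9 154.9] psi 0.482 tilt [0.003 0.   ] q6 1.16 F [ 6.3  2.8 -3.9] Mz 0.074 w 13.6 g 30.0
Mz avg 0.052
```

```bash
python3 -m jog '[[0,0,0.12,0,0,0.05],[0,0,0,0,0,0]]' >/dev/null
python3 m.py
```

```text
t22.62 p [575.2  49.9 154.9] psi 0.432 tilt [ 0.003 -0.   ] q6 1.21 F [ 6.   1.6 -3.5] Mz 0.090 w 13.9 g 30.0
Mz avg 0.080
```

```bash
python3 -m jog '[[0,0,0.12,0,0,0.05],[0,0,0,0,0,0]]' >/dev/null
python3 m.py
```

```text
t22.93 p [575.2  49.8 154.9] psi 0.382 tilt [ 0.003 -0.   ] q6 1.25 F [ 5.7  2.8 -0.9] Mz 0.156 w 13.7 g 30.0
Mz avg 0.149
```

```bash
python3 -m jog '[[0,0,0.12,0,0,0.05],[0,0,0,0,0,0]]' >/dev/null
python3 m.py
```

```text
t23.25 p [575.3  49.8 154.9] psi 0.332 tilt [ 0.003 -0.   ] q6 1.30 F [ 5.7  1.3 -1. ] Mz 0.207 w 14.2 g 30.0
Mz avg 0.210
```

```bash
python3 -m jog '[[0,0,0.12,0,0,0.05],[0,0,0,0,0,0]]' >/dev/null
python3 m.py
```

```text
t23.57 p [575.3  49.8 154.8] psi 0.282 tilt [ 0.003 -0.   ] q6 1.35 F [5.4 1.5 0.1] Mz 0.252 w 13.4 g 30.0
Mz avg 0.259
```

```bash
python3 -m jog '[[0,0,0,0,0,-0.1],[0,0,0,0,0,-0.1],[0,0,0,0,0,0]]' >/dev/null; python3 m.py
python3 -m jog '[[0,0,0,0,0,0],[0,0,0,0,0,0],[0,0,0,0,0,0],[0,0,0,0,0,0],[0,0,0,0,0,0]]' 88 >/dev/null
python3 -m jog '[[0,0,0,0,0,0],[0,0,-20,0,0,0],[0,0,-25,0,0,0],[0,0,-25,0,0,0],[0,0,-25,0,0,0]]' >/dev/null
python3 -m jog '[[0,0,-25,0,0,0],[0,0,-25,0,0,0],[0,0,0,0,0,0],[0,0,0,0,0,0],[0,0,0,0,0,0]]' 
python3 - <<'E'
from h import *
d=cap('wrist','w4.png'); print(*bars(d),sep='\n')
e=cap('scene','s4.png'); tool()
E
```

```text
t23.97 p [575.2  49.9 154.8] psi 0.482 tilt [0.003 0.   ] q6 1.16 F [4.  1.7 0.4] Mz 0.021 w 13.9 g 30.0
Mz avg 0.029
t: 25.22
ee_pos: [573.3, 49.9, 298.4]
orientation: [-3.052, -0.745, 0.002]
ft_force: [-0.4, -0.8, -0.7]
width: 87.8
grasp_force: 0.0
(array([278., 202.]), 712, array([573.9,  49.3, 573.1,  48.9, 180.9,  58.3,  13.3]), 'yaw 0.515')
(array([415., 272.]), 112, array([ 571.2, -120.1,  573. , -117.2,  184.9,   12. ,   19.9]), 'yaw -0.380')
t25.32 p [573.   49.9 297.6] psi 0.479 tilt [-0.003 -0.   ] q6 1.16 F [ 0.5 -1.1 -0.4] Mz -0.035 w 87.8 g 0.0
```

View pics/s4.png

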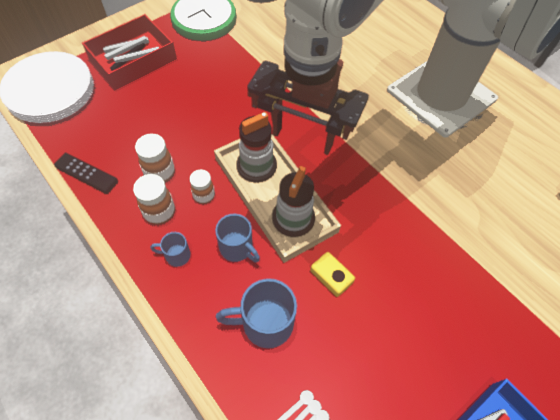

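The scene shows the gripper clear and open above the rack. The left stopper at (297,185) is seated low, the right one at (256,125) is raised, and the mugs, jars and tape measure haven't moved.

```bash
python3 -c "from workcell import ticket; print(ticket.close_job())"
```

```text
the job is handed in; nothing more can be done
None
```

The right stopper was the crossed one: I stopped when it pushed back and wound it fully out to its end stop, then screwed the left one fully home. Estimated flask twist peaked at about 0.21 rad as the left one seated, slightly over the 0.2 gentle mark but well below 0.45. The gripper is open and clear, and the job was handed in at about 25 s.

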